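# Check the potter's stamp case against its layout

## Robot

A 6-joint arm with a two-finger parallel gripper is mounted at the origin on the work surface. World frame = base frame: x ahead of the robot, y to its left, z up, the work surface at z = 0. Lengths are in m, angles in rad, forces in N, time in s.
With the tool pointing down it reaches from about 0.375 to 0.9 m from the base axis. Payload 3.1 kg.
Tool frame: the origin (TCP) lies at the very end of the fingers, on their centre line; the grasp point (between the pads) lies 19 mm behind it; z points along the fingers, y is the line along which they close (so a half turn about z gives the same grasp; the last joint's range is limited). The gripper opens to 85 mm and grips with 20 to 120 N. Pads are 22 mm wide; open, the fingers measure 114 mm over their backs; the gripper's body (76 mm by 85 mm) begins 54 mm behind the grasp point. The pads swing forward as they close: fully open they stand 13 mm farther back than shut.
Start: joints at [-1.442, 0.527, 1.433, -0, 1.181, -0.178], TCP at [0.189, -0.596, 0.231] pointing down, gripper open.
Joint ranges: [-3.08, 3.08], [-0.75, 2.2], [0.22, 2.44], [-1.43, 4.57], [0, 2.65], [-2.85, 2.85]. Speed limits (rad/s): [2.79, 2.79, 3.14, 3.14, 3.14, 3.14].

## Interface

Orientations are given as a unit quaternion [x, y, z, w].
In Python, from workcell import monitor, imaging, ticket gives the robot as it stands.
- The arm moves only by the tool carry_out, never from a script. Its arguments are lists of equal length, an entry for each row: "slide": the shift along the tool's x, y, z normalised to -1 to 1, where 1 is 0.15 m, a list of three; "turn": the turn, a rotation vector about the tool's x, y, z normalised to -1 to 1, where 1 is 90 degrees, a list of three; "claw": the closure, from -1 (fully open) to 1 (shut), so that 0 is half open. A call has 1 to 10 rows; each row is the pose to reach, as a shift and turn from the pose commanded when the call began, along the tool's axes at that moment; what a row does not reach only later rows make up. A row lasts 1/8 s, in which the tool goes at most 62.5 mm and 10.7 degrees, less where a joint would pass 70% of its speed; a pose out of reach is approached as far as the arm can. A call with a number of a shift or a turn outside -1 to 1 is refused whole. A call with a gripper value outside its range is refused whole. The fingers move at their own pace and stop on an object; "force" is the grip in N (left out, the last holds). Time passes only in rows, so rows that repeat a pose let the fingers close. It gives the time, the measured TCP pose, the force, the opening and the grip force at its end, in the units of the state.
- monitor.get_obs(): the state, without advancing time (a new reading comes with each control period).
- imaging.get_image(name): name is "scene" or "top"; returns the picture (384x512x3 uint8, red, green, blue); there is no depth.
- imaging.camera_params(name): a dict with "camera_matrix" (3x3 intrinsics, pixels), "R" (3x3) and "t" (3): a world point X has camera coordinates R X + t. Camera axes: x right, y down, z forward; pixel columns grow to the right and rows downward; lengths in m; the calibration is good to about 2 mm. A picture is of the moment at which its call begins. camera_params takes no time and is no camera call.
- ticket.sign_off(): hands the job in; it is judged then, once.
The state is a dict: "clock": time; "joint_pos": joint angles; "joint_vel": joint speeds; "effort": joint torques, N m; "position": TCP position; "ee_rot": TCP orientation; "force": force on the tool from outside, world axes, zero at the start; "wrist_torque": the same for the moment, N m; "gripper_width": opening from 0.0 (shut) to 1.0 (fully open); "grasp_force": force on a finger pad.
Only numpy, scipy, OpenCV 4.12 (cv2) and the standard library are available. Lean on these libraries where they do the work, as an engineer would, in place of code of your own. Each camera call takes 0.05 s, during which the arm holds its last target. There are 200 camera calls.

## Task

Open the wooden stamp case by its white knob, swinging the lid up past upright, and check the stamps against the coloured tiles on its front ledge: each tile shows the handle colour that belongs in the bay right behind it. Take out the one stamp whose handle does not match its tile and set it down upright in the blue returns tray, without dropping it. Leave the other stamps and the green bottle in place, the bay empty and the lid open.

Things in the scene. Friction and masses are not known exactly. Their poses are not given: they have to be found in the camera images.
- case: fixed wooden case: x -84 (front ledge, 34 mm wide, bears the tiles, not under the lid) to +52 mm (hinge), 258 mm long in y, 80 mm tall. Origin on the table, mid-row; x points away from the robot. Four bays along y (-81, -27, 27, 81 mm, x = 0), floor 8 mm up, parted by strips 12 mm high; stamps have some play. Inside x -50 to 44, y -121 to 121 mm.
- lid (a joint): lid angle: 0 closed, grows as it opens up and away from the ledge, stop at 1.95; starts at 0 to 0.2. Wooden board 102 x 258 x 8 mm, 0.16 kg with the knob, hinged along the case's far long side; the hinge is stiff, so it stays at any angle; 1 to 3 N at the knob move it. Open past upright, its free edge stands about 180 mm above the table.
- lid_knob (a point): centre of the lid's white drum knob, 28 mm across, its flat ends (28 mm apart) facing along the case's y; it swivels freely about that line on a 10 mm stem. 34 mm above the lid's upper face, 42 mm off its lower face (hinge line level), 82 mm from the hinge along the lid, mid-length. Pinched on its flat ends from above it stays held, fingers down, while the lid turns past upright.
- lid_hinge (a point): middle of the hinge line, which runs along the case's y, 80.5 mm above the table. It does not move as the lid turns.
- stamp_green_1: clay stamp with a green handle: square terracotta foot 32 x 32 x 16 mm, below a round handle 22 mm in diameter and 50 mm tall; 66 mm tall in all, about 70 g; origin at the centre of the foot's underside, z up. Stands loose in one of the four bays of the case.
- stamp_green_2: clay stamp with a green handle: square terracotta foot 32 x 32 x 16 mm, below a round handle 22 mm in diameter and 50 mm tall; 66 mm tall in all, about 70 g; origin at the centre of the foot's underside, z up. Stands loose in one of the four bays of the case.
- stamp_green_3: clay stamp with a green handle: square terracotta foot 32 x 32 x 16 mm, below a round handle 22 mm in diameter and 50 mm tall; 66 mm tall in all, about 70 g; origin at the centre of the foot's underside, z up. Stands loose in one of the four bays of the case.
- stamp_yellow_1: clay stamp with a yellow handle: square terracotta foot 32 x 32 x 16 mm, below a round handle 22 mm in diameter and 50 mm tall; 66 mm tall in all, about 70 g; origin at the centre of the foot's underside, z up. Stands loose in one of the four bays of the case.
- tile_green_1: green layout tile, 28 x 34 x 4 mm, fixed on top of the ledge along the front of the case, in front of one bay: the stamp in the bay right behind it should have a green handle. Origin under its centre, on the ledge 80 mm above the case's underside; its axes are those of the case. It never moves in a run.
- tile_green_2: green layout tile, 28 x 34 x 4 mm, fixed on top of the ledge along the front of the case, in front of one bay: the stamp in the bay right behind it should have a green handle. Origin under its centre, on the ledge 80 mm above the case's underside; its axes are those of the case. It never moves in a run.
- tile_yellow_1: yellow layout tile, 28 x 34 x 4 mm, fixed on top of the ledge along the front of the case, in front of one bay: the stamp in the bay right behind it should have a yellow handle. Origin under its centre, on the ledge 80 mm above the case's underside; its axes are those of the case. It never moves in a run.
- tile_yellow_2: yellow layout tile, 28 x 34 x 4 mm, fixed on top of the ledge along the front of the case, in front of one bay: the stamp in the bay right behind it should have a yellow handle. Origin under its centre, on the ledge 80 mm above the case's underside; its axes are those of the case. It never moves in a run.
- bay_green_1 (a point): floor centre of the bay behind that green tile (67 mm behind it in the case's x, 8 mm above the table): where the foot of the stamp in that bay stands.
- bay_green_2 (a point): floor centre of the bay behind that green tile (67 mm behind it in the case's x, 8 mm above the table): where the foot of the stamp in that bay stands.
- bay_yellow_1 (a point): floor centre of the bay behind that yellow tile (67 mm behind it in the case's x, 8 mm above the table): where the foot of the stamp in that bay stands.
- bay_yellow_2 (a point): floor centre of the bay behind that yellow tile (67 mm behind it in the case's x, 8 mm above the table): where the foot of the stamp in that bay stands.
- tray: shallow blue tray for returns, 140 x 140 x 25 mm, walls and floor 6 mm thick, fixed; origin at the centre of its underside, on the table.
- bottle: green glass bottle with a red cap, 60 mm in diameter, 190 mm tall, standing behind the work area; bystander; origin at the centre of its underside.
Not all that is in view belongs to the job. Leave any grey or pink look-alike of the tray alone.

How it is judged:
By the outcome, as a careful person would: the job done as asked, in the order asked, and still so for the second after the job is handed in, with the robot touching nothing.
It also fails if it takes over 58 s, if anything falls off the work surface, if the arm or the gripper's body presses on something with over 40 N, if the wrist force passes 120 N, or if a joint passes its speed limit or range.

## Working session

There is one attempt and no reset: what is moved stays moved. The work goes in short steps, Python scripts to look and compute and a tool call to move; the robot and the scene stay as the last step left them, time stands still between calls to the robot, and variables do not carry over. Pictures are saved under pics/ and viewed, at most 10 in all, crops included, and the job is handed in when it is done.

Besides the shell and the picture viewer there is one more tool, called by a JSON object that holds its "op" and its "data", one argument or row to a line. carry_out: Moves the arm, as the interface text tells. Scaled input: -1 to 1 covers 0.15 m each way for a shift and 90 degrees each way for a turn. Its arguments: {"type":"object","properties":{"slide":{"type":"array","items":{"type":"array","items":{"type":"number","minimum":-1,"maximum":1}}},"turn":{"type":"array","items":{"type":"array","items":{"type":"number","minimum":-1,"maximum":1}}},"claw":{"type":"array","items":{"type":"number"}},"force":{"type":"number"}},"required":["slide","turn","claw"]}

```bash
mkdir -p pics
cat > h.py <<'E'
import numpy as np, cv2
from workcell import monitor, imaging, ticket
from scipy.spatial.transform import Rotation as Rn
def P(n):
    c=imaging.camera_params(n); return [np.array(c[k],float) for k in("camera_matrix","R","t")]
def ray(n,u,v):
    K,R,t=P(n); d=R.T@np.linalg.inv(K)@[u,v,1]; return -R.T@t,d
def onz(n,u,v,z):
    o,d=ray(n,u,v); return o+d*(z-o[2])/d[2]
def proj(n,X):
    K,R,t=P(n); p=K@(R@np.array(X)+t); return p[:2]/p[2]
def snap(n,f):
    im=imaging.get_image(n); cv2.imwrite(f"pics/{f}.png",im[:,:,::-1]); return im
E
python3 - <<'E'
from h import *
a=snap("scene","s0");b=snap("top","t0")
o=monitor.get_obs();print(o)
for n in("scene","top"):
    K,R,t=P(n);print(n,K.round(1).tolist(),(-R.T@t).round(3))
E
```

```text
{'clock': 0.1, 'joint_pos': array([-1.44251408e+00,  5.28386876e-01,  1.43377036e+00,  3.19463318e-05,
        1.18139715e+00, -1.78512386e-01]), 'joint_vel': array([ 0.00113617, -0.00189243, -0.00190052,  0.00132438, -0.00036364,
       -0.00151254]), 'effort': array([-2.58423788e-04, -4.43306029e+01, -1.78585982e+01, -2.45389601e-04,
        3.86364263e-03, -4.81742006e-06]), 'position': array([ 0.18869898, -0.59516359,  0.23042428]), 'ee_rot': array([ 9.88258138e-01,  1.52790350e-01,  3.93986023e-05, -9.80182303e-04]), 'force': array([-0.02007542,  0.20288318, -0.42563844]), 'wrist_torque': array([-0.00557912, -0.03121032,  0.06129145]), 'grasp_force': 0.0, 'gripper_width': 0.9992659785461596}
scene [[467.6, 0.0, 259.5], [0.0, 467.6, 196.9], [0.0, 0.0, 1.0]] [0.862 0.646 0.774]
top [[392.0, 0.0, 252.2], [0.0, 392.0, 199.2], [0.0, 0.0, 1.0]] [ 0.42  -0.065  1.183]
```

View pics/s0.png

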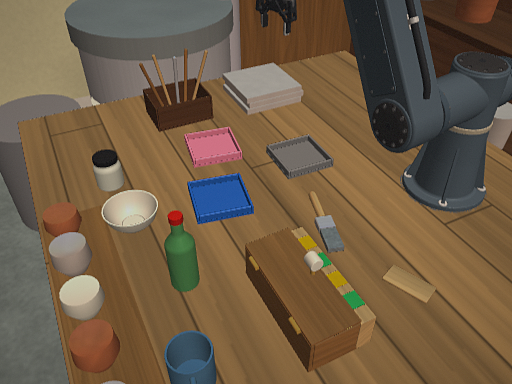

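View pics/t0.png

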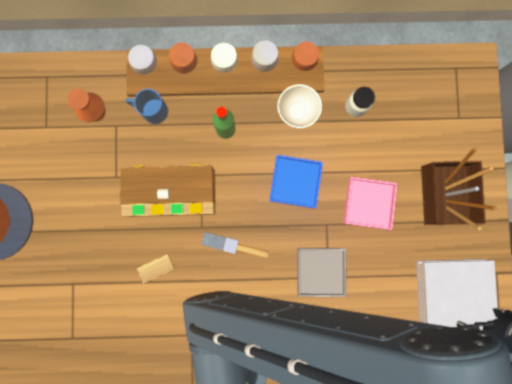

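The top view shows the case at about px (167,190), with the knob at (163,194). The tiles run green, yellow, green, yellow along row 209. The blue tray is at (297,181) and the bottle at (224,122). The lid is nearly closed.

```bash
cat >> h.py <<'E'
def blobs(im,hlo,hhi,smin=120,vmin=60,amin=15,roi=None,smax=255):
    h=cv2.cvtColor(im,cv2.COLOR_RGB2HSV); m=cv2.inRange(h,(hlo,smin,vmin),(hhi,smax,255))
    if roi: k=np.zeros_like(m);x0,y0,x1,y1=roi;k[y0:y1,x0:x1]=255;m&=k
    n,l,s,c=cv2.connectedComponentsWithStats(m)
    return [(c[i].round(1),s[i].tolist()) for i in range(1,n) if s[i,4]>=amin]
E
python3 - <<'E'
from h import *
b=cv2.imread("pics/t0.png")[:,:,::-1];a=cv2.imread("pics/s0.png")[:,:,::-1]
for nm,im,roi,roib in(("top",b,(110,195,230,220),(250,140,340,220)),("scene",a,(240,220,390,340),(180,160,260,230))):
    for q,lo,hi in(("g",50,80),("y",22,32)):
        for c,s in blobs(im,lo,hi,160,100,15,roi):print(nm,q,c,s,onz(nm,*c,0.084).round(4))
    for c,s in blobs(im,100,125,150,60,100,roib):print(nm,"tray",c,s,onz(nm,*c,0.012).round(4))
    r=(140,170,185,208) if nm=="top" else (295,240,335,280)
    K=[]
    for c,s in blobs(im,0,180,0,180,20,r,50):
        print(nm,"knob",c,s,onz(nm,*c,.122).round(4))
    h=cv2.cvtColor(im,cv2.COLOR_RGB2HSV)
m=cv2.inRange(cv2.cvtColor(b,cv2.COLOR_RGB2HSV),(100,150,60),(125,255,255));k=np.zeros_like(m);k[140:220,250:340]=255
cs=max(cv2.findContours(m&k,0,2)[0],key=cv2.contourArea);r=cv2.minAreaRect(cs);print(r,[onz("top",*p,.025).round(3) for p in cv2.boxPoints(r)])
E
```

```text
top g [176.5 208. ] [172, 205, 10, 7, 70] [0.4729 0.1391 0.084 ]
top g [137.9 209. ] [133, 206, 10, 8, 65] [0.4728 0.247  0.084 ]
top y [195.4 207.7] [190, 203, 12, 11, 121] [0.4725 0.0861 0.084 ]
top y [156.9 208.8] [151, 204, 13, 11, 133] [0.472  0.1939 0.084 ]
top tray [295.8 181.3] [271, 156, 51, 51, 2047] [ 0.548  -0.2066  0.012 ]
top knob [162.4 193.6] [158, 190, 10, 8, 76] [0.5111 0.1697 0.122 ]
scene g [324.4 259.2] [318, 253, 13, 14, 77] [0.467  0.1431 0.084 ]
scene g [353.4 299.4] [343, 291, 22, 18, 202] [0.4731 0.2494 0.084 ]
scene y [307. 242.] [298, 235, 19, 15, 163] [0.4732 0.087  0.084 ]
scene y [336.5 278.5] [327, 270, 20, 19, 206] [0.4732 0.1948 0.084 ]
scene tray [219.2 198. ] [188, 173, 66, 51, 2343] [ 0.5504 -0.2031  0.012 ]
scene knob [313.4 257. ] [307, 252, 13, 12, 66] [0.5042 0.1568 0.122 ]
((295.7459716796875, 181.27569580078125), (45.54107666015625, 45.22914505004883), 8.972625732421875) [array([ 0.493, -0.126,  0.025]), array([ 0.626, -0.151,  0.025]), array([ 0.601, -0.284,  0.025]), array([ 0.468, -0.259,  0.025])]
```

{"op": "carry_out", "data": {
  "slide": [
    [0.2, -0.2, 0],
    [0.5, -0.5, 0],
    [0.8, -0.8, 0],
    [1, -1, 0],
    [1, -1, 0]
  ],
  "turn": [
    [0, 0, 0],
    [0, 0, 0],
    [0, 0, 0],
    [0, 0, 0],
    [0, 0, 0]
  ],
  "claw": [-1, -1, -1, -1, -1]
}}

```text
clock: 0.72
position: [0.2872, -0.4037, 0.231]
ee_rot: [0.988, 0.155, -0.0, -0.002]
force: [-0.8, -0.5, -0.1]
gripper_width: 1.001
grasp_force: 0.0
```

{"op": "carry_out", "data": {
  "slide": [
    [0.2, -0.2, 0],
    [0.5, -0.5, 0],
    [0.8, -0.8, 0],
    [1, -1, 0],
    [1, -1, 0]
  ],
  "turn": [
    [0, 0, 0],
    [0, 0, 0],
    [0, 0, 0],
    [0, 0, 0],
    [0, 0, 0]
  ],
  "claw": [-1, -1, -1, -1, -1]
}}

```text
clock: 1.35
position: [0.3849, -0.2176, 0.2312]
ee_rot: [0.988, 0.155, -0.0, -0.0]
force: [0.4, -0.3, -0.1]
gripper_width: 1.0
grasp_force: 0.0
```

{"op": "carry_out", "data": {
  "slide": [
    [0.2, -0.2, 0],
    [0.5, -0.5, 0],
    [0.8, -0.8, 0],
    [1, -1, 0],
    [1, -1, 0]
  ],
  "turn": [
    [0, 0, 0.05],
    [0, 0, 0.1],
    [0, 0, 0.15],
    [0, 0, 0.195],
    [0, 0, 0.195]
  ],
  "claw": [-1, -1, -1, -1, -1]
}}

```text
clock: 1.98
position: [0.4837, -0.0306, 0.2313]
ee_rot: [1.0, 0.002, 0.001, 0.0]
force: [-0.5, 0.1, 0.5]
gripper_width: 0.995
grasp_force: 0.0
```

{"op": "carry_out", "data": {
  "slide": [
    [0.05, -0.3, 0],
    [0.1, -0.7, 0],
    [0.15, -1, 0],
    [0.19, -1, 0]
  ],
  "turn": [
    [0, 0, 0],
    [0, 0, 0],
    [0, 0, 0],
    [0, 0, 0]
  ],
  "claw": [-1, -1, -1, -1]
}}

```text
clock: 2.48
position: [0.511, 0.1192, 0.2312]
ee_rot: [1.0, 0.002, 0.0, 0.0]
force: [-0.7, -0.7, -0.1]
gripper_width: 1.001
grasp_force: 0.0
```

{"op": "carry_out", "data": {
  "slide": [
    [0, -0.2, 0],
    [0, -0.32, 0],
    [0, -0.32, 0.2],
    [0, -0.32, 0.3],
    [0, -0.32, 0.3]
  ],
  "turn": [
    [0, 0, 0],
    [0, 0, 0],
    [0, 0, 0],
    [0, 0, 0],
    [0, 0, 0]
  ],
  "claw": [-1, -1, -1, -1, -1]
}}

```text
clock: 3.1
position: [0.5096, 0.1659, 0.1851]
ee_rot: [1.0, -0.0, -0.002, 0.0]
force: [-0.5, -0.6, -0.3]
gripper_width: 1.001
grasp_force: 0.0
```

Run:
```python
from h import *
a=snap("scene","s1")
p=monitor.get_obs()['position'];print(p,proj("scene",p),proj("scene",[.513,.167,.134]))
cv2.imwrite("pics/s1c.png",cv2.resize(a[150:350,200:420,::-1],None,fx=3,fy=3,interpolation=2))
```

```text
[0.51036439 0.16619258 0.18603704] [315.88831042 237.03285776] [312.72129483 257.8350096 ]
```

View pics/s1c.png

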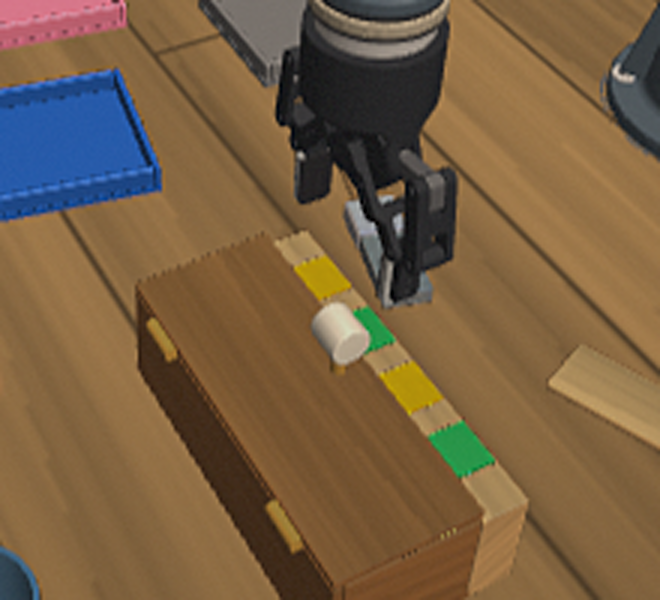

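The crop shows the whole knob, centred at about full-picture px (313.7, 261.7). That is lower than the highlight blob suggested, so the lid is nearly closed.

Run:
```python
from h import *
for z in(.122,.126,.13): print(onz("scene",313.7,261.7,z).round(4))
for a in(0,.05,.1,.15):
    t=a+np.arctan2(42,82);r=.0921;X=[.5915-r*np.cos(t),.167,.0805+r*np.sin(t)];print(a,np.round(X,4),proj("scene",X).round(1),proj("top",X).round(1))
```

```text
[0.5099 0.1671 0.122 ]
[0.5121 0.17   0.126 ]
[0.5142 0.1729 0.13  ]
0 [0.5095 0.167  0.1225] [313.9 261.4] [163.4 194.1]
0.05 [0.5117 0.167  0.1265] [313.  260.4] [163.  193.2]
0.1 [0.5141 0.167  0.1305] [312.1 259.3] [162.7 192.2]
0.15 [0.5167 0.167  0.1343] [311.  258.4] [162.4 191.1]
```

{"op": "carry_out", "data": {
  "slide": [
    [0, 0, 0.2],
    [0, 0, 0.4],
    [0, 0, 0.54],
    [0, 0, 0.54],
    [0, 0, 0.54],
    [0, 0, 0.54],
    [0, 0, 0.54],
    [0, 0, 0.54],
    [0, 0, 0.54]
  ],
  "turn": [
    [0, 0, 0],
    [0, 0, 0],
    [0, 0, 0],
    [0, 0, 0],
    [0, 0, 0],
    [0, 0, 0],
    [0, 0, 0],
    [0, 0, 0],
    [0, 0, 0]
  ],
  "claw": [-1, -1, -1, 0, 1, 1, 1, 1, 1],
  "force": 40
}}

```text
clock: 4.28
position: [0.5105, 0.1673, 0.1056]
ee_rot: [1.0, 0.0, 0.0, -0.0]
force: [0.9, 0.7, -0.0]
gripper_width: 0.321
grasp_force: 45.5
```

{"op": "carry_out", "data": {
  "slide": [
    [0.041, 0, -0.069],
    [0.091, 0, -0.131],
    [0.213, 0, -0.235],
    [0.358, 0, -0.304],
    [0.515, 0, -0.333],
    [0.675, 0, -0.321],
    [0.827, 0, -0.267],
    [0.966, 0, -0.168],
    [0.966, 0, -0.168]
  ],
  "turn": [
    [0, 0, 0],
    [0, 0, 0],
    [0, 0, 0],
    [0, 0, 0],
    [0, 0, 0],
    [0, 0, 0],
    [0, 0, 0],
    [0, 0, 0],
    [0, 0, 0]
  ],
  "claw": [1, 1, 1, 1, 1, 1, 1, 1, 1]
}}

```text
clock: 5.4
position: [0.6546, 0.1676, 0.1291]
ee_rot: [1.0, 0.0, -0.002, -0.0]
force: [-0.9, 2.8, -3.7]
gripper_width: 0.323
grasp_force: 45.1
```

Run:
```python
from h import *
a=snap("scene","s2");b=snap("top","t2")
A=cv2.resize(a[150:350,200:400,::-1],None,fx=2,fy=2,interpolation=2);B=cv2.resize(b[130:230,90:190,::-1],None,fx=4,fy=4,interpolation=2)
cv2.imwrite("pics/c2.png",np.hstack([A,B]))
```

```text
(no output)
```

View pics/c2.png

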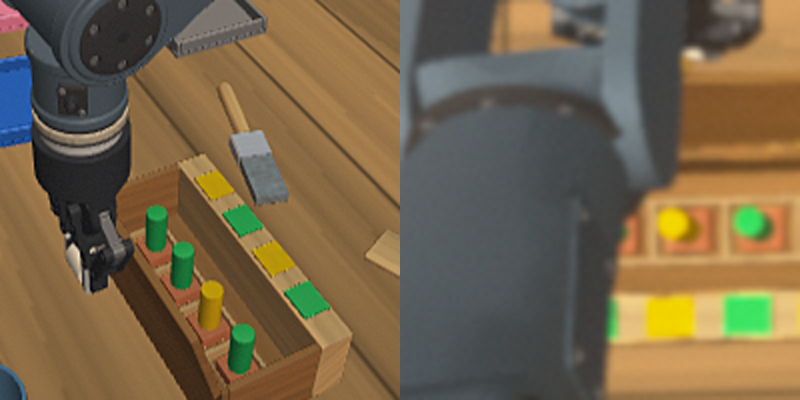

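The scene crop (left half) shows the lid open. From far to near, the tiles are yellow, green, yellow, green and the handles are green, green, yellow, green. The odd one is the far-end stamp (low y, y≈0.086), full-picture px about (278,265). Next I'll release the knob and rise straight up.

{"op": "carry_out", "data": {
  "slide": [
    [0, 0, 0],
    [0, 0, 0],
    [0, 0, 0],
    [0, 0, -0.2],
    [0, 0, -0.5],
    [0, 0, -0.8],
    [0, 0, -0.95],
    [0, 0, -0.95]
  ],
  "turn": [
    [0, 0, 0],
    [0, 0, 0],
    [0, 0, 0],
    [0, 0, 0],
    [0, 0, 0],
    [0, 0, 0],
    [0, 0, 0],
    [0, 0, 0]
  ],
  "claw": [-0.2, -0.2, -0.2, -0.2, -0.2, -0.2, -0.2, -0.2]
}}

```text
clock: 6.5
position: [0.6566, 0.1671, 0.2761]
ee_rot: [1.0, 0.0, 0.003, -0.0]
force: [1.0, 0.6, 0.4]
gripper_width: 0.602
grasp_force: 0.0
```

{"op": "carry_out", "data": {
  "slide": [
    [-0.1, 0.1, 0],
    [-0.2, 0.2, 0],
    [-0.3, 0.3, 0],
    [-0.4, 0.4, 0],
    [-0.5, 0.54, 0],
    [-0.6, 0.54, 0],
    [-0.7, 0.54, 0],
    [-0.76, 0.54, 0],
    [-0.76, 0.54, 0],
    [-0.76, 0.54, 0]
  ],
  "turn": [
    [0, 0, -0.11],
    [0, 0, -0.22],
    [0, 0, -0.33],
    [0, 0, -0.44],
    [0, 0, -0.55],
    [0, 0, -0.66],
    [0, 0, -0.77],
    [0, 0, -0.88],
    [0, 0, -1],
    [0, 0, -1]
  ],
  "claw": [-0.2, -0.2, -0.2, -0.2, -0.2, -0.2, -0.2, -0.2, -0.2, -0.2]
}}

```text
clock: 7.75
position: [0.5403, 0.0861, 0.2717]
ee_rot: [0.708, 0.707, -0.001, -0.001]
force: [-0.4, -0.9, 0.2]
gripper_width: 0.598
grasp_force: 0.0
```

Run:
```python
from h import *
a=snap("scene","s3")
o=monitor.get_obs();print(o['position'],o['gripper_width'],o['joint_pos'].round(2))
for c,s in blobs(a,50,80,150,60,60,(230,200,400,370)):print(c,s,onz("scene",*c,.049).round(4))
print([proj("scene",[.5395,.167+y,.049]).round(1) for y in(-.081,-.027,.081)])
cv2.imwrite("pics/c3.png",cv2.resize(a[150:350,200:400,::-1],None,fx=3,fy=3,interpolation=2))
```

```text
[0.54052811 0.08604971 0.27189244] 0.6014284595446552 [-0.05  0.38  1.58 -0.    1.19 -0.04]
[277.7 263.8] [273, 253, 10, 23, 200] [0.5396 0.0852 0.049 ]
[320.9 259.8] [311, 253, 20, 15, 173] [0.4544 0.1157 0.049 ]
[290.9 282.2] [286, 271, 11, 24, 212] [0.5392 0.1393 0.049 ]
[353.  299.5] [342, 291, 23, 18, 223] [0.4542 0.2292 0.049 ]
[320.4 324. ] [315, 312, 12, 25, 241] [0.5392 0.2478 0.049 ]
[array([277.9, 264.1]), array([290.9, 282.5]), array([320.3, 324.2])]
```

View pics/c3.png

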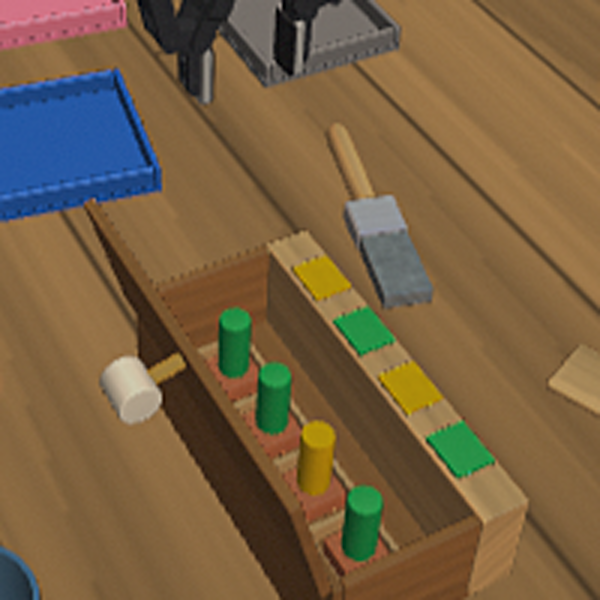

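The lid stays open on its own and all the stamps are standing. The odd green stamp measures (0.540, 0.085), where the bay should be. Next I'll descend with the fingers at 38 mm, closing along x.

{"op": "carry_out", "data": {
  "slide": [
    [0, 0, 0.25],
    [0, 0, 0.5],
    [0, 0, 0.75],
    [0, 0, 1],
    [0, 0, 1]
  ],
  "turn": [
    [0, 0, 0],
    [0, 0, 0],
    [0, 0, 0],
    [0, 0, 0],
    [0, 0, 0]
  ],
  "claw": [0.1, 0.1, 0.1, 0.1, 0.1]
}}

```text
clock: 8.43
position: [0.5387, 0.0861, 0.1201]
ee_rot: [0.708, 0.706, -0.003, -0.003]
force: [0.6, 0.1, 0.1]
gripper_width: 0.45
grasp_force: 0.0
```

{"op": "carry_out", "data": {
  "slide": [
    [0, 0, 0.15],
    [0, 0, 0.3],
    [0, 0, 0.45],
    [0, 0, 0.53],
    [0, 0, 0.53],
    [0, 0, 0.53],
    [0, 0, 0.53],
    [0, 0, 0.53],
    [0, 0, 0.53]
  ],
  "turn": [
    [0, 0, 0],
    [0, 0, 0],
    [0, 0, 0],
    [0, 0, 0],
    [0, 0, 0],
    [0, 0, 0],
    [0, 0, 0],
    [0, 0, 0],
    [0, 0, 0]
  ],
  "claw": [0.1, 0.1, 0.1, 0.1, 0.1, 1, 1, 1, 1],
  "force": 40
}}

```text
clock: 9.55
position: [0.5421, 0.0861, 0.0445]
ee_rot: [0.707, 0.707, 0.001, 0.001]
force: [-1.0, -0.4, 6.5]
gripper_width: 0.247
grasp_force: 39.7
```

{"op": "carry_out", "data": {
  "slide": [
    [0, 0, -0.1],
    [0, 0, -0.25],
    [0, 0, -0.45],
    [0, 0, -0.7],
    [0, 0, -0.9],
    [0, 0, -1],
    [0, 0, -1],
    [0, 0, -1]
  ],
  "turn": [
    [0, 0, 0],
    [0, 0, 0],
    [0, 0, 0],
    [0, 0, 0],
    [0, 0, 0],
    [0, 0, 0],
    [0, 0, 0],
    [0, 0, 0]
  ],
  "claw": [1, 1, 1, 1, 1, 1, 1, 1]
}}

```text
clock: 10.55
position: [0.5402, 0.0862, 0.1924]
ee_rot: [0.707, 0.707, -0.001, -0.001]
force: [-0.6, 0.1, -0.8]
gripper_width: 0.244
grasp_force: 39.2
```

Run:
```python
from h import *
a=snap("scene","s4")
o=monitor.get_obs();print(o['position'],o['gripper_width'],o['grasp_force'],o['force'])
p=proj("scene",o['position']);print(p);u,v=map(int,p)
cv2.imwrite("pics/c4.png",cv2.resize(a[v-60:v+90,u-80:u+80,::-1],None,fx=4,fy=4,interpolation=2))
```

```text
[0.54018665 0.08614595 0.19217369] 0.2458682564137546 39.16293025016785 [ 0.32388686  0.65737792 -1.35858739]
[279.53654044 212.43925961]
```

View pics/c4.png

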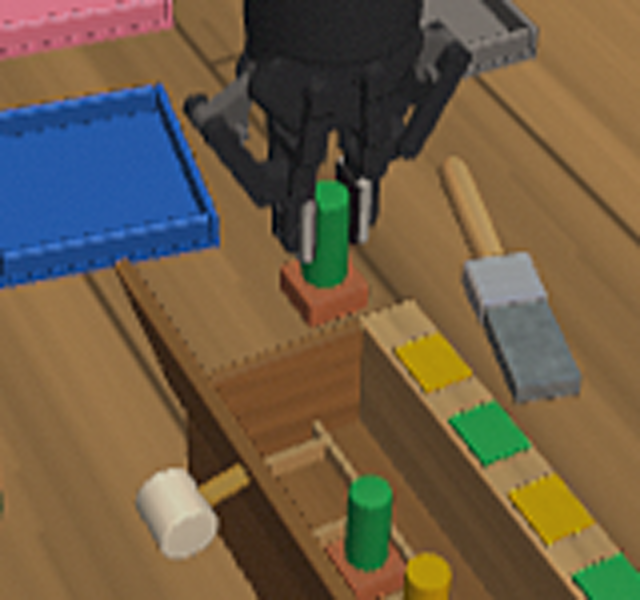

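The stamp is held upright at about crop (325,240), its bay is empty and the lid is still open. Next I'll carry it to the tray.

{"op": "carry_out", "data": {
  "slide": [
    [-0.15, 0, 0],
    [-0.4, 0.02, 0],
    [-0.65, 0.03, 0],
    [-0.85, 0.04, 0],
    [-0.97, 0.05, 0],
    [-0.97, 0.057, 0]
  ],
  "turn": [
    [0, 0, 0],
    [0, 0, 0],
    [0, 0, 0],
    [0, 0, 0],
    [0, 0, 0],
    [0, 0, 0]
  ],
  "claw": [1, 1, 1, 1, 1, 1]
}}

```text
clock: 11.35
position: [0.5497, -0.0601, 0.1927]
ee_rot: [0.708, 0.707, -0.0, -0.001]
force: [0.4, 0.8, -0.6]
gripper_width: 0.248
grasp_force: 39.2
```

{"op": "carry_out", "data": {
  "slide": [
    [-0.15, 0, 0],
    [-0.4, 0, 0],
    [-0.65, 0, 0],
    [-0.85, 0, 0],
    [-0.97, 0, 0],
    [-0.97, 0, 0],
    [-0.97, 0, 0.2],
    [-0.97, 0, 0.4],
    [-0.97, 0, 0.6],
    [-0.97, 0, 0.6]
  ],
  "turn": [
    [0, 0, 0],
    [0, 0, 0],
    [0, 0, 0],
    [0, 0, 0],
    [0, 0, 0],
    [0, 0, 0],
    [0, 0, 0],
    [0, 0, 0],
    [0, 0, 0],
    [0, 0, 0]
  ],
  "claw": [1, 1, 1, 1, 1, 1, 1, 1, 1, 1]
}}

```text
clock: 12.6
position: [0.5481, -0.202, 0.1014]
ee_rot: [0.706, 0.708, -0.001, -0.003]
force: [-0.6, 0.7, 0.1]
gripper_width: 0.241
grasp_force: 39.2
```

{"op": "carry_out", "data": {
  "slide": [
    [0, 0, 0.1],
    [0, 0, 0.2],
    [0, 0, 0.3],
    [0, 0, 0.36],
    [0, 0, 0.38],
    [0, 0, 0.38],
    [0, 0, 0.38]
  ],
  "turn": [
    [0, 0, 0],
    [0, 0, 0],
    [0, 0, 0],
    [0, 0, 0],
    [0, 0, 0],
    [0, 0, 0],
    [0, 0, 0]
  ],
  "claw": [1, 1, 1, 1, 1, 1, 1]
}}

```text
clock: 13.48
position: [0.5502, -0.2051, 0.0469]
ee_rot: [0.707, 0.707, 0.0, 0.0]
force: [-0.6, -0.8, -0.2]
gripper_width: 0.246
grasp_force: 39.2
```

Run:
```python
from h import *
a=snap("scene","s5")
o=monitor.get_obs();print(o['position'],o['gripper_width'],o['grasp_force'],o['force'])
u,v=map(int,proj("scene",o['position']));
cv2.imwrite("pics/c5.png",cv2.resize(a[v-60:v+60,u-70:u+70,::-1],None,fx=5,fy=5,interpolation=2))
```

```text
[ 0.55022879 -0.20509649  0.0469984 ] 0.2440077771028072 39.20347452163696 [-0.24319454  0.47505025  0.02961338]
```

View pics/c5.png

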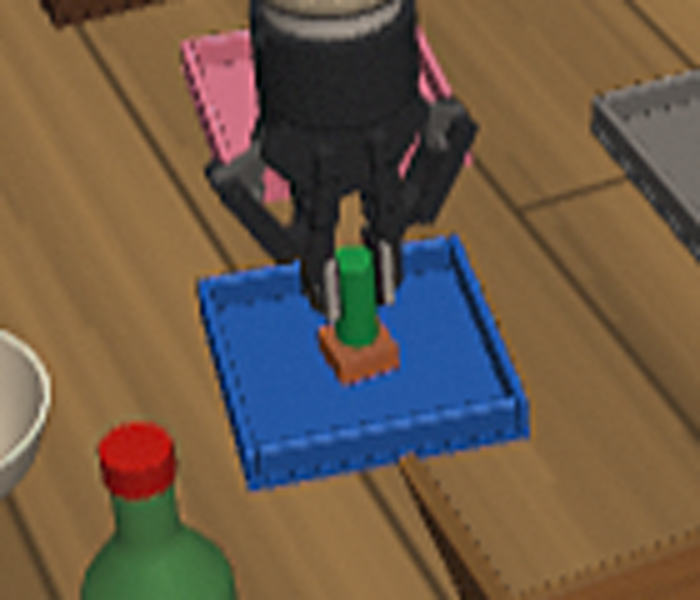

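The stamp is upright over the middle of the tray, foot at about crop (360,350). Next I'll lower it gently until it touches.

{"op": "carry_out", "data": {
  "slide": [
    [0, 0, 0.01],
    [0, 0, 0.015],
    [0, 0, 0.02],
    [0, 0, 0.025],
    [0, 0, 0.025]
  ],
  "turn": [
    [0, 0, 0],
    [0, 0, 0],
    [0, 0, 0],
    [0, 0, 0],
    [0, 0, 0]
  ],
  "claw": [1, 1, 1, 1, 1]
}}

```text
clock: 14.15
position: [0.5499, -0.2048, 0.0427]
ee_rot: [0.707, 0.707, -0.0, -0.0]
force: [0.4, -0.9, -0.5]
gripper_width: 0.242
grasp_force: 39.2
```

{"op": "carry_out", "data": {
  "slide": [
    [0, 0, 0.005],
    [0, 0, 0.01],
    [0, 0, 0.01],
    [0, 0, 0.01]
  ],
  "turn": [
    [0, 0, 0],
    [0, 0, 0],
    [0, 0, 0],
    [0, 0, 0]
  ],
  "claw": [1, 1, 1, 1]
}}

```text
clock: 14.65
position: [0.5499, -0.2049, 0.0425]
ee_rot: [0.707, 0.707, -0.0, 0.0]
force: [-1.9, 0.1, 7.1]
gripper_width: 0.244
grasp_force: 40.1
```

Contact registers at 7 N with the stamp on the floor, so I'll open slightly and rise straight up.

{"op": "carry_out", "data": {
  "slide": [
    [0, 0, 0],
    [0, 0, 0],
    [0, 0, 0],
    [0, 0, 0],
    [0, 0, -0.1],
    [0, 0, -0.3],
    [0, 0, -0.6],
    [0, 0, -0.9],
    [0, 0, -1],
    [0, 0, -1]
  ],
  "turn": [
    [0, 0, 0],
    [0, 0, 0],
    [0, 0, 0],
    [0, 0, 0],
    [0, 0, 0],
    [0, 0, 0],
    [0, 0, 0],
    [0, 0, 0],
    [0, 0, 0],
    [0, 0, 0]
  ],
  "claw": [0.4, 0.2, 0, 0, 0, 0, 0, 0, 0, 0]
}}

```text
clock: 15.9
position: [0.5503, -0.2051, 0.1926]
ee_rot: [0.707, 0.707, 0.0, 0.001]
force: [-1.2, 0.3, -0.6]
gripper_width: 0.497
grasp_force: 0.0
```

Run:
```python
from h import *
a=snap("scene","s6")
o=monitor.get_obs();print(o['position'],o['gripper_width'],o['force'])
cv2.imwrite("pics/c6.png",cv2.resize(a[130:370,150:400,::-1],None,fx=2.5,fy=2.5,interpolation=2))
```

```text
[ 0.54945402 -0.20460634  0.19112065] 0.5021070979777312 [ 0.06313333  0.66686344 -1.07210785]
```

View pics/c6.png

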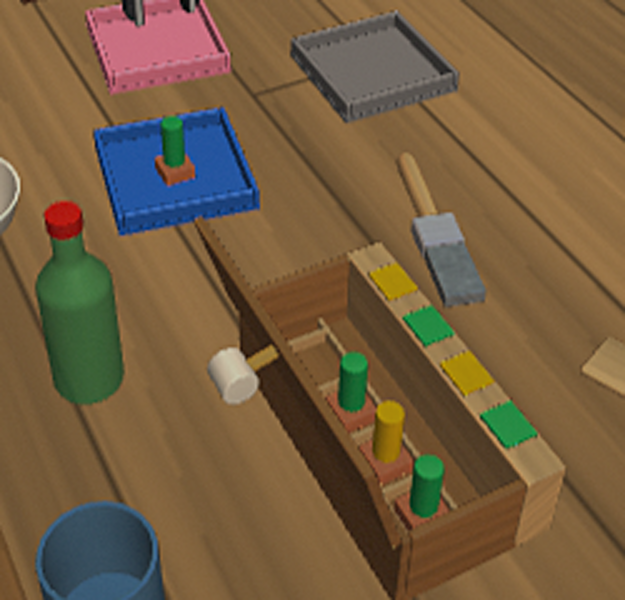

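The stamp stands upright in the blue tray at about crop (173,155). The bay is empty, the other three stamps and the bottle are in place, and the lid is open.

```bash
python3 -c "
from workcell import ticket
print(ticket.sign_off())"
```

```text
the job is handed in; nothing more can be done
None
```

I opened the lid past upright and moved the mismatched green stamp (behind the far-end yellow tile) upright into the blue tray; its bay is empty, nothing else was disturbed, and the job is handed in at about 16 s.

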